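# Clamp the soap pump bottle with the ratchet knob

## Robot

A 6-joint arm with a two-finger parallel gripper is mounted at the origin on the work surface. World frame = base frame: x ahead of the robot, y to its left, z up, the work surface at z = 0. Lengths are in m, angles in rad, forces in N, time in s.
With the tool pointing down it reaches from about 0.3 to 0.875 m from the base axis. Payload 6.4 kg.
Tool frame: the origin (TCP) lies on the front face of the gripper's body, between the roots of the fingers; the fingertips stand 73 mm ahead of it and the grasp point (between the pads) lies ctrl.pinch_z ahead of it (ctrl.pinch_z is the distance from the TCP to the grasp point, in m); z points along the fingers, x is the direction in which the jaws open and shut, and the axes are right-handed (so a half turn about z gives the same grasp; the last joint's range is limited). The gripper opens to 85 mm and grips with 20 to 120 N. Pads are 22 mm wide; open, the fingers measure 114 mm over their backs; the gripper's body (76 mm by 85 mm) begins 54 mm behind the grasp point. The pads swing forward as they close: fully open they stand 13 mm farther back than shut.
Start: joints at [1.036, 0.181, 1.607, -0, 1.354, -0.206], TCP at [0.186, 0.544, 0.304] pointing down, gripper open.
Joint ranges: [-2.99, 2.99], [-0.89, 2.07], [0.3, 2.58], [-1.14, 4.28], [0, 2.63], [-3.12, 3.12]. Speed limits (rad/s): [2.57, 2.57, 3.01, 3.14, 3.14, 3.14].

## Interface

Orientations are given as a unit quaternion [w, x, y, z].
In Python, from bench import ctrl gives the robot as it stands.
- The arm moves only by the tool move_arm, never from a script. Its argument "rows" is text: rows parted by semicolons, each of 7 numbers parted by spaces: the shift along the tool's x, y, z in cm, then the turn, a rotation vector about the tool's x, y, z in degrees, then the opening, from 0 (shut) to 1 (fully open). In form: x y z rx ry rz grip; .... A call has 1 to 20 rows; each row shifts and turns the commanded pose from where the row before left it, along the tool's axes as they then stand; what a row does not reach is not made up. A row lasts 1/10 s, in which the tool goes at most 50 mm and 8.59 degrees, less where a joint would pass 70% of its speed; a pose out of reach is approached as far as the arm can. A call with a gripper value outside its range is refused whole. The fingers move at their own pace and stop on an object; the grip force is fixed at half the most. Time passes only in rows, so rows that do not move let the fingers close. It gives the time, the measured TCP pose, the force and the opening at its end, in the units of the state.
- ctrl.get_obs(): the state, without advancing time (a new reading comes with each control period).
- ctrl.camera(name): name is "scene" or "side" or "wrist"; returns a dict with "color" (400x640x3 uint8, blue, green, red), "fx", "fy", "cx", "cy" (pixels), "rvec" (rotation vector, rad) and "tvec" (3), from world to camera coordinates, as OpenCV has them. Camera axes: x right, y down, z forward; pixel columns grow to the right and rows downward; lengths in m; the calibration is good to about 2 mm. A picture is of the moment at which its call begins. There is no depth.
- ctrl.hand_in(): hands the job in, once; it reports no verdict.
Trained networks look in the newest picture that a camera, given by its name, has taken for a name from the list of things; names that differ only in an ending like _2 or _b are one class to them, and where a whole thing is asked for, a point or a joint stands for the part that bears it (a point fixed in the world has none). Each returns a list of dicts, best first, with "confidence" (0 to 1); they miss things now and then, are a little off and sometimes report something else, mostly with a low value. They report only what shows in the picture. A call takes as long as a camera call. They do not tell look-alikes from the thing itself.
- ctrl.look_for(camera, query): "bbox" ([left, top, right, bottom] in pixels, round what is visible of it).
- ctrl.trace(camera, query): "region" (400x640 bool, what is visible of it) and "bbox" ([left, top, right, bottom] in pixels, round what is visible of it).
The state is a dict: "time_s": time; "q": joint angles; "dq": joint speeds; "joint_efforts": joint torques, N m; "eef_pos": TCP position; "eef_rot": TCP orientation; "wrist_force": force on the tool from outside, world axes, zero at the start; "torque": the same for the moment, N m; "opening": opening from 0.0 (shut) to 1.0 (fully open).
Only numpy, scipy, OpenCV 4.12 (cv2) and the standard library are available. Lean on these libraries where they do the work, as an engineer would, in place of code of your own. Each camera call takes 0.05 s, during which the arm holds its last target.

## Task

Pick up the soap pump bottle, keep it upright and set it down gently on the base of the clamp stand, between the V-shaped jaw and the sliding jaw. Then let go of it and turn the stand's round black ratchet knob clockwise (seen from above) until the jaw has tightened and the knob slips: let it click two or three times, not more, and leave the bottle standing clamped in the V. Do not disturb the tumbler, the jar or the soap.

Things in the scene. Friction and masses are not known exactly. Their poses are not given: they have to be found in the camera images.
- bottle: Round soap pump bottle, clear with blue contents, white pump, 0.28 kg (+-15 %). Origin: centre of its underside, z up. Body 56 mm across, shoulder from 96 to 105 mm high. At the top (141 to 153 mm) a pump head 26 mm across whose spout, 9 mm thick, reaches 44 mm from the axis to the bottle's own -x.
- collar (a point): Point on the bottle's axis, 127 mm above its underside, in the white collar (30 mm across, from 105 to 135 mm): the place to grip, with the fingers to either side of the spout (on the bottle's +y and -y), tips above the shoulder.
- holder: White clamp stand, fixed. Base plate 100 (x) by 220 (y) by 8 mm; origin: centre of its underside. -y end: fixed V jaw (slippery), 68 mm high, open to +y. +y end: column 54 x 50 mm, 70 mm high, with the knob. Between: flat grey sliding jaw, 61 mm high, that moves to -y as the knob turns clockwise and stays when let go. At first it leaves 12 to 30 mm more room than needed, not told.
- seat (a point): Point on top of the base plate (8 mm above the counter), 50 mm to -y of the stand's middle: the centre of the bottle's underside when the bottle is fully in the V. Same axes as holder. A bottle set down about 6 mm to the +y side of it clears both jaws; the sliding jaw then pushes it home.
- knob_grip (a point): Point on the vertical axis of the round black ratchet knob, 94 mm above the counter, 80 mm to +y of the stand's middle. Knob 40 mm across, 80 to 108 mm high; under it a 26 mm neck down to the column's top at 70 mm. White index line on its top: the knob's turn. Brass disc with dark slot in its middle: the screw's turn. Both turn together until the ratchet slips, then only the knob.
- knob (a joint): Slip of the knob against its screw, rad: 0 at the start, near 0 while the screw is driven (0.25 to 0.7 turn, about 0.12 N m, until the bottle is tight), then 0.524 more per click (30 degrees) as the knob is turned on clockwise. It slips at about 0.2 N m, with a drop at each click; let go, it stays about where it is. Two clicks in: about 1.05.
- tumbler: White ceramic tumbler, 68 mm across and 85 mm high, open at the top; a bystander. Origin: centre of its underside.
- jar: White cream jar with a metal lid, 60 mm across and 55 mm high; a bystander. Origin: centre of its underside.
- soap: Bar of soap, 75 x 45 x 24 mm; a bystander. Origin: centre of its underside.
There are look-alikes about, which are no part of the job. There is more than one size of the bottle; the one meant has the size given above. There is more than one size of the holder; the job needs the smaller.

How it is judged:
On the way, in this order (a step that is already met when the one before it is completed fails the run):
1. the bottle stands upright on the base between the two jaws, let go (z of bottle in the frame of seat between -0.004 and 0.004 m and angle between bottle's own z axis and vertical below 0.08 rad and contact force between the fingers and bottle below 0.3 N and horizontal distance between bottle and seat below 0.033 m and value of joint knob below 0.3 rad), for 0.2 s.
2. the ratchet knob has slipped by two clicks (value of joint knob above 0.9 rad), for 0.1 s.
At the end, for the whole second after the job is handed in: The bottle stands upright (within 0.08 rad) on the base, pushed home in the V (within 4 mm of the seat point), clamped there (forces between it and the stand together above 6 N) and let go; the ratchet has clicked two or three times in all (slip 0.9 to 1.83 rad) (z of bottle in the frame of seat between -0.004 and 0.004 m and angle between bottle's own z axis and vertical below 0.08 rad and contact force between the fingers and bottle below 0.3 N and horizontal distance between bottle and seat below 0.004 m and value of joint knob between 0.9 and 1.83 rad and contact force between bottle and holder above 6 N and linear speed of bottle below 0.02 m/s); the robot touches nothing.
It fails at once if the ratchet clicked more than three times (value of joint knob above 1.83 rad).
It fails at once if the bottle, held by the fingers, pressed against the stand with more than 30 N (contact force between bottle and holder above 30 N and contact force between the fingers and bottle above 1 N).
It fails at once if the bottle tipped by more than 0.5 rad (angle between bottle's own z axis and vertical above 0.5 rad).
It fails at once if a bystander (tumbler, jar or soap) moved by more than 15 mm (distance of any of tumbler, jar, soap from where it was at the start of the episode above 0.015 m).
It also fails if it takes over 72 s, if anything falls off the work surface, if the arm or the gripper's body presses on something with over 40 N, if the wrist force passes 120 N, or if a joint passes its speed limit or range.

## Working session

There is one attempt and no reset: what is moved stays moved. The work goes in short steps, Python scripts to look and compute and a tool call to move; the robot and the scene stay as the last step left them, time stands still between calls to the robot, and variables do not carry over. Pictures are saved under pics/ and viewed, and the job is handed in when it is done.

Besides the shell and the picture viewer there is one more tool, called as name(argument=value, ...) on one line, values as JSON. move_arm: Moves the arm, as the interface text tells. Its arguments: {"type":"object","properties":{"rows":{"type":"string"}},"required":["rows"]}

```bash
ls; mkdir -p pics; python3 - <<'E'
from bench import ctrl
import cv2,numpy as np
print(ctrl.pinch_z); o=ctrl.get_obs(); print(o['time_s'],o['eef_pos'],o['eef_rot'],o['opening'])
for n in ["scene","side","wrist"]:
    c=ctrl.camera(n); cv2.imwrite(f"pics/{n}0.png",c['color']); 
    R=cv2.Rodrigues(np.array(c['rvec']))[0]; print(n,c['fx'],c['cx'],c['cy'],-R.T@np.array(c['tvec']).ravel(),R[2])
    for q in ["bottle","holder","knob_grip","tumbler","jar","soap"]:
        print(q,[(np.round(d['bbox']).astype(int).tolist(),round(d['confidence'],2)) for d in ctrl.look_for(n,q)])
E
```

```text
pics
0.0539
0.0 [0.18543368 0.5438472  0.30301635] [ 3.40459275e-04  8.13289306e-01  5.81858926e-01 -7.60428696e-04] 0.9978261611434205
scene 426.9456030164092 320.8204479147668 199.85597713379312 [ 0.91424332 -0.26642209  0.91507998] [-0.39787561  0.31656271 -0.8610941 ]
bottle [([153, 180, 222, 243], 0.75), ([209, 240, 253, 290], 0.61)]
holder [([286, 178, 379, 241], 0.73), ([363, 86, 476, 182], 0.69)]
knob_grip [([284, 176, 380, 238], 0.9), ([366, 86, 476, 182], 0.74), ([158, 273, 193, 307], 0.35)]
tumbler [([211, 302, 250, 341], 0.73)]
jar [([156, 270, 194, 304], 0.64)]
soap [([290, 292, 314, 328], 0.58)]
side 477.40001854185414 324.33455717603647 194.17050933435652 [ 0.0798861  -0.50967945  0.89293444] [ 0.43584152  0.51171067 -0.74040148]
bottle [([374, 244, 409, 305], 0.92), ([323, 272, 362, 353], 0.88)]
holder [([200, 84, 280, 195], 0.74), ([284, 157, 346, 256], 0.72)]
knob_grip [([286, 155, 347, 256], 0.9), ([200, 87, 279, 193], 0.76)]
tumbler [([430, 256, 466, 298], 0.64)]
jar [([404, 327, 437, 369], 0.88)]
soap [([401, 224, 434, 248], 0.68)]
wrist 320.06274655281874 325.1907311244043 203.04070671990783 [0.11097423 0.56874782 0.37323634] [ 0.29097011 -0.09901197 -0.95159499]
bottle []
holder [([384, 365, 391, 376], 0.5)]
knob_grip [([384, 369, 392, 370], 0.6)]
tumbler []
jar []
soap []
```

View pics/scene0.png

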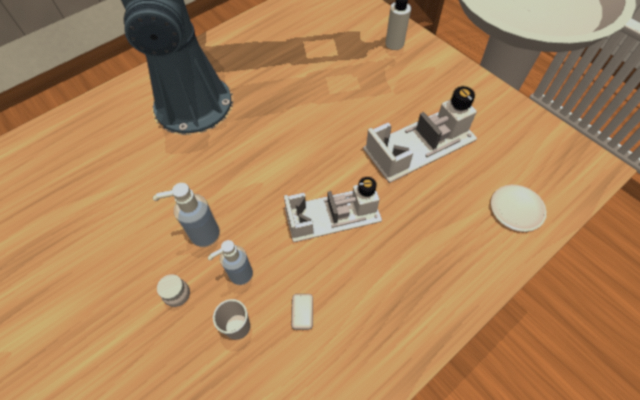

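View pics/side0.png

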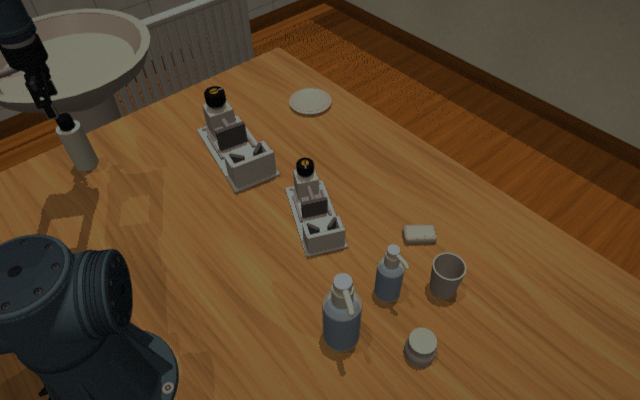

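Candidates in scene view are bottles at (235,263) and (197,214), and stands at (333,210) and (422,132). I'll check their sizes on enlarged crops.

```bash
cat > h.py <<'E'
import cv2,numpy as np
def cam(ctrl,n):
    c=ctrl.camera(n); c['R']=cv2.Rodrigues(np.array(c['rvec'],float))[0]; c['t']=np.array(c['tvec'],float).ravel(); c['K']=np.array([[c['fx'],0,c['cx']],[0,c['fy'],c['cy']],[0,0,1.]]); return c
def proj(c,P): return cv2.projectPoints(np.array(P,float).reshape(-1,3),np.array(c['rvec'],float),c['t'],c['K'],None)[0].reshape(-1,2)
def ray(c,uv,z):
    d=c['R'].T@np.linalg.inv(c['K'])@np.array([uv[0],uv[1],1.]); o=-c['R'].T@c['t']; return o+d*(z-o[2])/d[2]
E
python3 - <<'E'
import cv2
a=cv2.imread('pics/scene0.png');b=cv2.imread('pics/side0.png')
f=lambda i,x,y,w,h,s:cv2.resize(i[y:y+h,x:x+w],None,fx=s,fy=s,interpolation=cv2.INTER_CUBIC)
import numpy as np
cv2.imwrite('pics/c1.png',np.vstack([np.hstack([f(a,280,170,110,80,3.6),f(a,145,170,110,125,3.6)[:288]]),]))
cv2.imwrite('pics/c1.png',f(a,280,170,110,75,7))
cv2.imwrite('pics/c2.png',f(b,280,150,75,110,5))
cv2.imwrite('pics/c3.png',np.hstack([f(a,145,175,115,120,3.4),f(b,310,235,110,120,3.4)]))
E
```

```text
(no output)
```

View pics/c1.png

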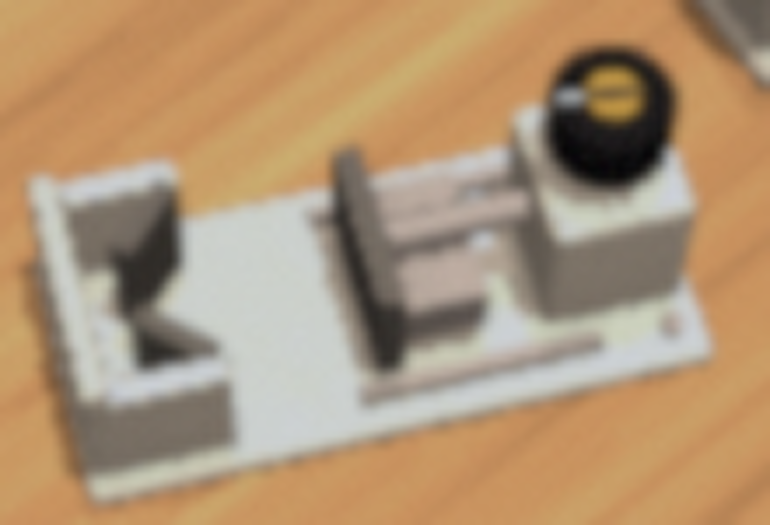

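View pics/c2.png

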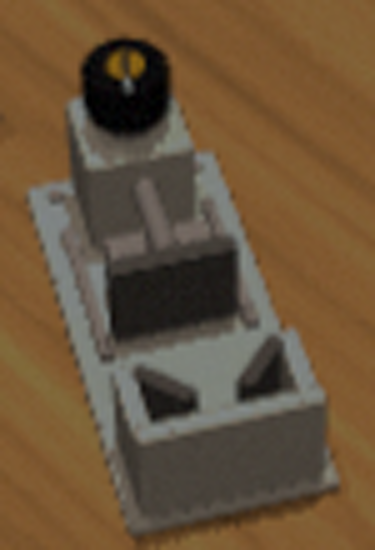

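View pics/c3.png

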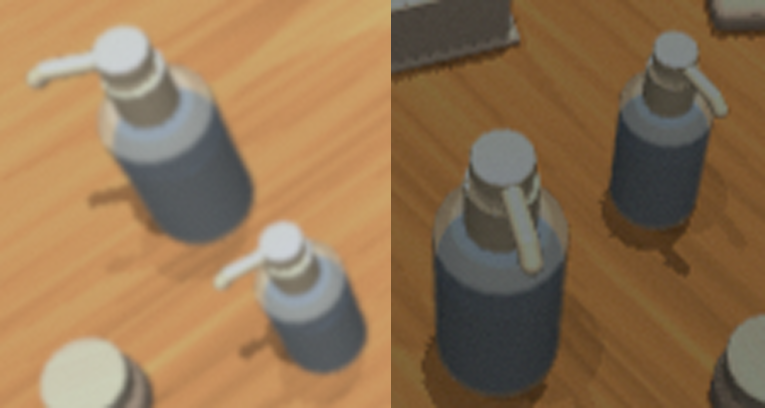

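```bash
cat > fit.py <<'E'
from bench import ctrl
from h import *
from scipy.optimize import least_squares as ls
S=cam(ctrl,'scene'); D=cam(ctrl,'side')
def tri(a,b):
    Ps=S['K']@np.c_[S['R'],S['t']]; Pd=D['K']@np.c_[D['R'],D['t']]
    X=cv2.triangulatePoints(Ps,Pd,np.array(a,float).reshape(2,1),np.array(b,float).reshape(2,1)).ravel(); return X[:3]/X[3]
print('knobtop',tri((367.7,183.3),(305,162.8)))
print('bottle head',tri((227.9,245.6),(393.8,249.1)),'spout',tri((209.6,258),(407.4,267.5)))
print('big head',tri((145+124/3.4,175+48/3.4),(310+112/3.4,235+150/3.4)))
obs=[(S,(293.6,241),(.05,-.11,0)),(S,(381.9,220.5),(.05,.11,.002)),(S,(367.7,183.3),(0,.08,.108)),
(D,(306.4,256.8),(-.05,-.11,0)),(D,(348,247.6),(.05,-.11,0)),(D,(286,188),(-.05,.11,.008)),(D,(323,180.6),(.05,.11,.008)),(D,(305,162.8),(0,.08,.108))]
def W(p,l): c,s=np.cos(p[2]),np.sin(p[2]); return [p[0]+c*l[0]-s*l[1],p[1]+s*l[0]+c*l[1],l[2]]
f=lambda p:np.concatenate([proj(c,W(p,l))[0]-uv for c,uv,l in obs])
k=tri((367.7,183.3),(305,162.8)); v=ray(S,(293.6,241),0)
best=min((ls(f,[k[0],k[1],y],loss='soft_l1') for y in np.arange(-3,3,.7)),key=lambda r:r.cost)
p=best.x; print('holder',p,np.degrees(p[2]));print(np.round(f(p).reshape(-1,2),1)); print('knob',W(p,(0,.08,.094)),'seat',W(p,(0,-.05,.008)))
# bottle silhouettes
for n,c in (('scene',S),('side',D)):
  for d in ctrl.trace(n,'bottle'): print(n,np.round(d['bbox']),d['region'].sum())
def model(x,y,a):
    P=[]
    th=np.linspace(0,2*np.pi,40)
    for r,z in ((.028,0),(.028,.096),(.015,.105),(.015,.135),(.013,.141),(.013,.153)): P+= [(x+r*np.cos(t),y+r*np.sin(t),z) for t in th]
    return P
tr={}
for n,c in (('scene',S),('side',D)):
    tr[n]=[d for d in ctrl.trace(n,'bottle')]
def small(n): return min(tr[n],key=lambda d:d['region'].sum())
def mask(c,p):
    m=np.zeros((1600,2560),np.uint8); x,y,a=p; 
    th=np.linspace(0,2*np.pi,40)
    def hull(rs):
        q=[]
        for r,z in rs: q+=[(x+r*np.cos(t),y+r*np.sin(t),z) for t in th]
        cv2.fillConvexPoly(m,cv2.convexHull((proj(c,q)*4).astype(np.int32)),1)
    hull([(.028,0),(.028,.096),(.015,.105)]);hull([(.015,.1),(.015,.135)]);hull([(.013,.135),(.013,.153)])
    q=[(x+l*np.cos(a)-w*np.sin(a),y+l*np.sin(a)+w*np.cos(a),z) for l in (0,.044) for w in(-.0045,.0045) for z in(.143,.152)]
    cv2.fillConvexPoly(m,cv2.convexHull((proj(c,q)*4).astype(np.int32)),1)
    return cv2.resize(m.astype(np.float32),(640,400),interpolation=cv2.INTER_AREA)
h=tri((227.9,245.6),(393.8,249.1)); s=tri((209.6,258),(407.4,267.5)); a=np.arctan2(s[1]-h[1],s[0]-h[0])
from scipy.optimize import minimize
ms={n:small(n)['region'].astype(np.float32) for n in tr}
cost=lambda p:sum(np.abs(mask(c,p)-ms[n]).sum() for n,c in (('scene',S),('side',D)))
r=minimize(cost,[h[0],h[1],a],method='Nelder-Mead',options=dict(initial_simplex=np.array([[h[0],h[1],a],[h[0]+.006,h[1],a],[h[0],h[1]+.006,a],[h[0],h[1],a+.2]])))
print('bottle fit',r.x,r.fun,'init',h,a,cost([h[0],h[1],a]),ms['scene'].sum(),ms['side'].sum())
for n,c,cut in (('scene',S,(270,390,170,250)),('side',D,(280,360,150,260))): pass
ims=[]
for c in (S,D):
    im=cv2.resize(c['color'],None,fx=4,fy=4,interpolation=cv2.INTER_CUBIC)
    for z in (0,.008):
        q=proj(c,[W(p,(sx*.05,sy*.11,z)) for sx,sy in((1,1),(1,-1),(-1,-1),(-1,1))]); cv2.polylines(im,[((q+.5)*4).astype(np.int32)],1,(0,255,0),1)
    q=proj(c,[W(p,(.02*np.cos(t),.08+.02*np.sin(t),.108)) for t in np.linspace(0,6.28,30)]);cv2.polylines(im,[((q+.5)*4).astype(np.int32)],1,(0,255,0),1)
    m=(cv2.resize(mask(c,r.x),(2560,1600))>.5).astype(np.uint8); cv2.drawContours(im,cv2.findContours(m,0,1)[0],-1,(0,0,255),1)
    ims.append(im)
cv2.imwrite('pics/f1.png',np.hstack([ims[0][690:1190,800:1200],ims[0][690:1190,1120:1540]][:2]) if 0 else ims[0][690:1180,800:1560])
cv2.imwrite('pics/f2.png',ims[1][600:1240,1120:1680][:600])
E
python3 fit.py
```

```text
knobtop [0.57514615 0.13983662 0.10575292]
bottle head [ 0.52258483 -0.19076236  0.15056266] spout [ 0.51664074 -0.23210224  0.14081103]
big head [ 0.38435643 -0.19757042  0.19898765]
holder [ 0.54013511  0.06681673 -0.45060288] -25.817643454308826
[[-0.7  1. ]
 [ 0.2  0.3]
 [-0.2 -0.6]
 [-0.5  0.9]
 [ 0.3  0.2]
 [-1.  -1.2]
 [-0.  -1.6]
 [ 0.3 -0.3]]
knob [np.float64(0.5749757780303315), np.float64(0.13883150729546656), 0.094] seat [np.float64(0.5183596964789379), np.float64(0.021807495615102618), 0.008]
scene [207. 238. 253. 288.] 1057
scene [152. 182. 224. 245.] 2087
side [323. 272. 362. 353.] 2572
bottle fit [ 0.52555867 -0.19274556 -1.84291657] 4117.875 init [ 0.52258483 -0.19076236  0.15056266] -1.7136034020625823 4150.8125 1057.0 2572.0
```

Triangulated head height is 0.151 m for the small bottle (0.153 described) and 0.199 m for the big one. The small bottle fits the description, and so does the small stand (knob top 0.106 m). The side trace missed the small bottle, so I'll retry it.

```bash
python3 - <<'E'
s=open('fit.py').read()
s=s.replace("def small(n): return min(tr[n],key=lambda d:d['region'].sum())","""C={'scene':(232,264),'side':(391,275)}
def small(n):
    for k in range(6):
        for d in tr[n]:
            b=d['bbox']
            if abs((b[0]+b[2])/2-C[n][0])<12 and abs((b[1]+b[3])/2-C[n][1])<15: return d
        ctrl.camera(n); tr[n]=ctrl.trace(n,'bottle')
    return None""").replace("ms={n:small(n)['region'].astype(np.float32) for n in tr}","ms={n:small(n) for n in tr}; print({n:m is not None for n,m in ms.items()}); ms={n:m['region'].astype(np.float32) for n,m in ms.items() if m}").replace("for n,c in (('scene',S),('side',D)))\n","for n,c in (('scene',S),('side',D)) if n in ms)\n").replace(",ms['scene'].sum(),ms['side'].sum()","")
open('fit.py','w').write(s)
E
python3 fit.py
```

```text
knobtop [0.57514615 0.13983662 0.10575292]
bottle head [ 0.52258483 -0.19076236  0.15056266] spout [ 0.51664074 -0.23210224  0.14081103]
big head [ 0.38435643 -0.19757042  0.19898765]
holder [ 0.54013511  0.06681673 -0.45060288] -25.817643454308826
[[-0.7  1. ]
 [ 0.2  0.3]
 [-0.2 -0.6]
 [-0.5  0.9]
 [ 0.3  0.2]
 [-1.  -1.2]
 [-0.  -1.6]
 [ 0.3 -0.3]]
knob [np.float64(0.5749757780303315), np.float64(0.13883150729546656), 0.094] seat [np.float64(0.5183596964789379), np.float64(0.021807495615102618), 0.008]
scene [153. 181. 221. 245.] 2047
scene [209. 241. 252. 288.] 1105
side [373. 248. 410. 304.] 1299
side [324. 272. 359. 353.] 2510
{'scene': True, 'side': True}
bottle fit [ 0.52186863 -0.19252933 -1.74429743] 244.375 init [ 0.52258483 -0.19076236  0.15056266] -1.7136034020625823 300.3125
```

View pics/f1.png

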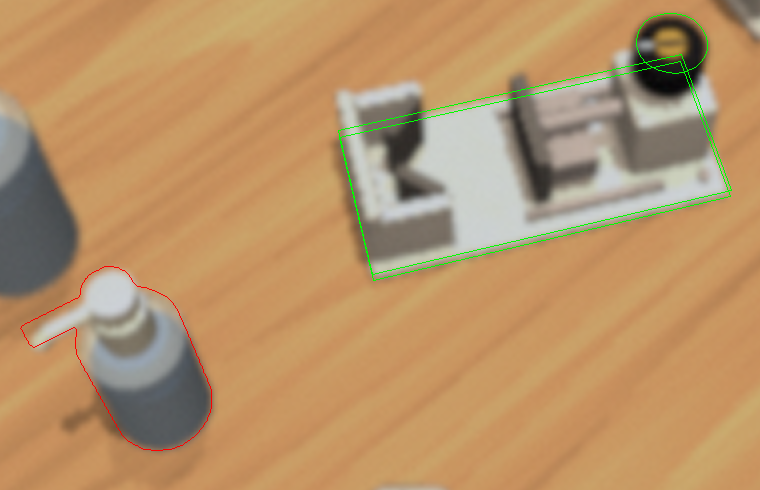

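View pics/f2.png

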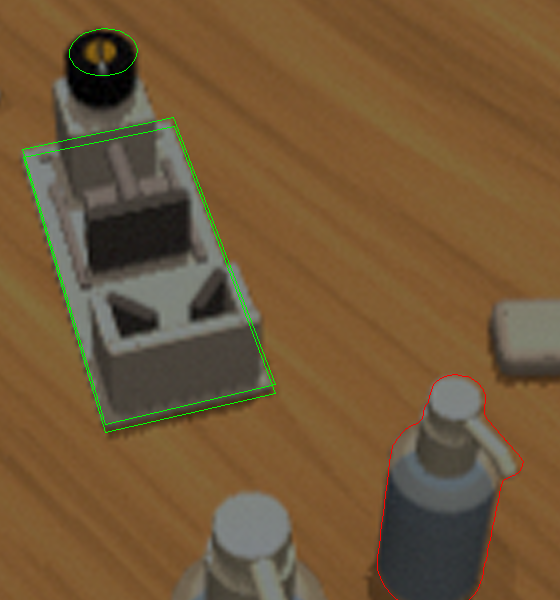

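The fit overlays hold (residuals ~1 px). The small bottle is at (0.522,-0.193) with its spout at -100°, and the small stand's seat is at (0.518,0.022). Next I travel to above the bottle.

move_arm(rows="-2.94 2.78 0 0 0 0 1;-2.94 2.78 0 0 0 0 1;-2.94 2.78 0 0 0 0 1;-2.94 2.78 0 0 0 0 1;-2.94 2.78 0 0 0 0 1;-2.94 2.78 0 0 0 0 1;-2.94 2.78 0 0 0 0 1;-2.94 2.78 0 0 0 0 1;-2.94 2.78 0 0 0 0 1;-2.94 2.78 0 0 0 0 1;-2.94 2.78 0 0 0 0 1;-2.94 2.78 0 0 0 0 1;-2.94 2.78 0 0 0 0 1;-2.94 2.78 0 0 0 0 1;-2.94 2.78 0 0 0 0 1;-2.94 2.78 0 0 0 0 1;-2.94 2.78 0 0 0 0 1;-2.94 2.78 0 0 0 0 1;-2.94 2.78 0 0 0 0 1;-2.94 2.78 0 0 0 0 1")

```text
time_s: 3.65
eef_pos: [0.5225, -0.1935, 0.3039]
eef_rot: [0.0, 0.813, 0.582, 0.0]
wrist_force: [-0.8, -0.2, 0.7]
opening: 1.0
```

move_arm(rows="0 0 0 0 0 8.1 1;0 0 0 0 0 8.1 1;0 0 0 0 0 8.1 1;0 0 0 0 0 8.1 1;0 0 0 0 0 8.1 1;0 0 0 0 0 8.1 1;0 0 0 0 0 8.1 1;0 0 0 0 0 8.1 1;0 0 0 0 0 8.1 1;0 0 0 0 0 8.1 1;0 0 0 0 0 0 1;0 0 0 0 0 0 1")

```text
time_s: 4.85
eef_pos: [0.522, -0.1918, 0.3039]
eef_rot: [0.0, 0.996, -0.084, 0.0]
wrist_force: [-0.7, -1.4, 0.7]
opening: 1.002
```

```bash
cat >> h.py <<'E'
from scipy.spatial.transform import Rotation as Ro
def go(ctrl,pos,ang=None):
    o=ctrl.get_obs(); q=o['eef_rot']; R=Ro.from_quat([q[1],q[2],q[3],q[0]]).as_matrix(); a=np.degrees(np.arctan2(R[1,0],R[0,0]))
    print('t',round(o['time_s'],2),'pos',np.round(o['eef_pos'],4),'ang',round(a,2),'zaxis',np.round(R[:,2],4),'q',np.round(o['q'],3),'F',np.round(o['wrist_force'],2),'T',np.round(o['torque'],3),'op',round(o['opening'],3))
    print('shift cm',np.round(100*R.T@(np.array(pos)-o['eef_pos']),2), 'rz',None if ang is None else round((a-ang+180)%360-180,2))
E
python3 - <<'E'
from bench import ctrl; from h import *
go(ctrl,(.522,-.1925,.183),-10)
c=cam(ctrl,'wrist'); cv2.imwrite('pics/w1.png',c['color'])
print(proj(c,[(.522,-.1925,.153),(.522,-.1925,.127)]))
for d in ctrl.look_for('wrist','bottle'): print(d)
E
```

```text
t 4.85 pos [ 0.522  -0.1918  0.3039] ang -9.62 zaxis [ 0. -0. -1.] q [-0.566  0.139  1.655 -0.     1.348 -0.398] F [-0.67 -1.37  0.66] T [-0.012 -0.006 -0.006] op 1.002
shift cm [1.000e-02 7.000e-02 1.209e+01] rz 0.38
[[325.34819953 212.77295218]
 [325.31608573 201.96471548]]
{'bbox': [75.0, 163.1, 245.0, 324.0], 'confidence': 0.94}
{'bbox': [294.3, 143.5, 353.7, 259.1], 'confidence': 0.83}
{'bbox': [424.1, 64.3, 506.3, 133.9], 'confidence': 0.46}
```

View pics/w1.png

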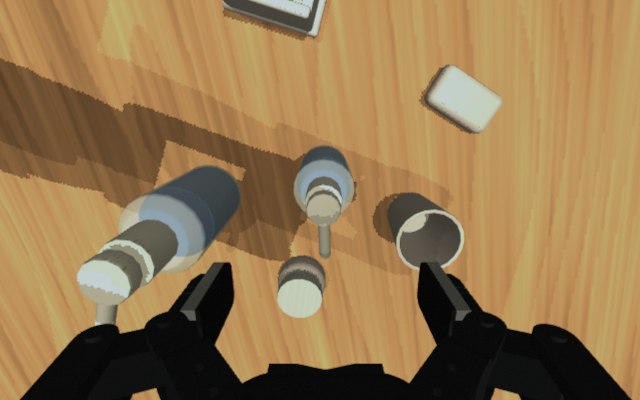

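Wrist view: small bottle head at (323,209), 2–4 px (1–2 mm) from the prediction (325,213). The spout points straight down between the fingers, and the tumbler, jar and big bottle are clear. I descend.

move_arm(rows="-0.07 -0.08 2 0 0 0.4 1;0 0 2 0 0 0 1;0 0 2 0 0 0 1;0 0 2 0 0 0 1;0 0 2 0 0 0 1;0 0 1.5 0 0 0 1;0 0 0.6 0 0 0 1;0 0 0 0 0 0 1;0 0 0 0 0 0 1")

```text
time_s: 5.85
eef_pos: [0.5219, -0.1912, 0.1836]
eef_rot: [0.0, 0.996, -0.089, 0.0]
wrist_force: [-0.4, -0.2, 0.2]
opening: 1.001
```

```bash
python3 - <<'E'
from bench import ctrl; from h import *
go(ctrl,(.522,-.191,.183),-10)
c=cam(ctrl,'side'); cv2.imwrite('pics/s1.png',cv2.resize(c['color'][180:330,300:500],None,fx=4,fy=4))
E
```

```text
t 5.85 pos [ 0.5219 -0.1912  0.1836] ang -10.22 zaxis [ 9.e-04 -6.e-04 -1.e+00] q [-0.565  0.277  1.754 -0.     1.11  -0.386] F [-0.37 -0.23  0.18] T [ 0.    -0.043  0.005] op 1.001
shift cm [ 0.   -0.02  0.06] rz -0.22
```

View pics/s1.png

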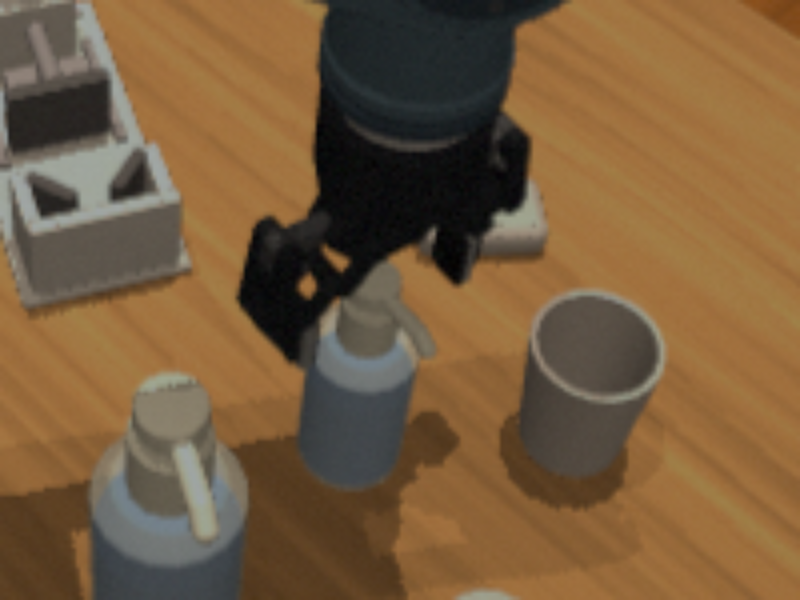

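The fingers straddle the bottle's collar, with the head between them at (375,290) in the crop. I close.

move_arm(rows="0 0 0 0 0 0 0.6;0 0 0 0 0 0 0.45;0 0 0 0 0 0 0.35;0 0 0 0 0 0 0.2;0 0 0 0 0 0 0;0 0 0 0 0 0 0;0 0 0 0 0 0 0;0 0 0 0 0 0 0")

```text
time_s: 6.7
eef_pos: [0.5215, -0.191, 0.1834]
eef_rot: [0.0, 0.996, -0.089, 0.0]
wrist_force: [-2.0, 1.2, 5.6]
opening: 0.33
```

move_arm(rows="0 0 -1 0 0 0 0;0 0 -1.5 0 0 0 0;0 0 -1.5 0 0 0 0;0 0 -1.5 0 0 0 0;0 0 0 0 0 0 0;0 0 0 0 0 0 0")

```text
time_s: 7.3
eef_pos: [0.5217, -0.191, 0.2386]
eef_rot: [0.0, 0.996, -0.089, 0.001]
wrist_force: [0.3, 0.4, -2.5]
opening: 0.332
```

```bash
python3 - <<'E'
from bench import ctrl; from h import *
go(ctrl,(.521,.027,.32),-10)
c=cam(ctrl,'side'); cv2.imwrite('pics/s2.png',cv2.resize(c['color'][180:330,300:500],None,fx=4,fy=4))
E
```

```text
t 7.3 pos [ 0.5217 -0.191   0.2386] ang -10.24 zaxis [ 1.3e-03 -8.0e-04 -1.0e+00] q [-0.565  0.205  1.718 -0.     1.218 -0.386] F [ 0.28  0.42 -2.54] T [ 0.039 -0.052 -0.03 ] op 0.332
shift cm [ -3.93 -21.44  -8.15] rz -0.24
```

View pics/s2.png

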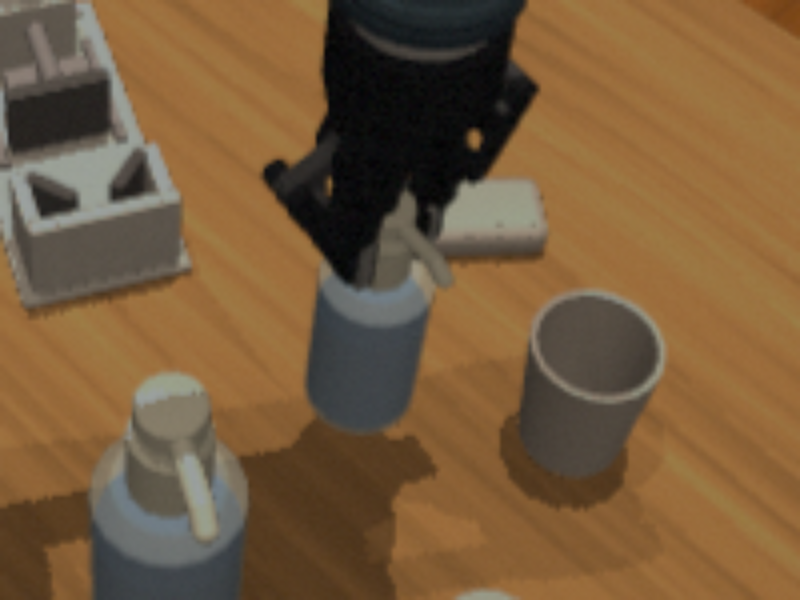

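Lifted and upright. Now I raise it and go over the stand.

move_arm(rows="0 0 -2 0 0 0 0;0 0 -2 0 0 0 0;0 0 -2 0 0 0 0;0 0 -2.1 0 0 0 0;-0.2 -1 0 0 0 0 0;-0.4 -2 0 0 0 0 0;-0.5 -3 0 0 0 0 0;-0.6 -3 0 0 0 0 0;-0.6 -3 0 0 0 0 0;-0.6 -3 0 0 0 0 0;-0.5 -3 0 0 0 0 0;-0.4 -2 0 0 0 0 0;-0.1 -1.4 0 0 0 0 0;0 0 0 0 0 0 0;0 0 0 0 0 0 0;0 0 0 0 0 0 0")

```text
time_s: 8.95
eef_pos: [0.5211, 0.0259, 0.3185]
eef_rot: [0.0, 0.996, -0.09, -0.0]
wrist_force: [-1.2, -0.4, -2.1]
opening: 0.329
```

```bash
python3 - <<'E'
from bench import ctrl; from h import *
go(ctrl,(.521,.027,.2),-10)
p=(.5401,.0668,-.4506)
def W(l): c,s=np.cos(p[2]),np.sin(p[2]); return [p[0]+c*l[0]-s*l[1],p[1]+s*l[0]+c*l[1],l[2]]
ims=[]
for n,b in (('scene',(240,120,160,140)),('side',(240,70,160,200)),('wrist',None)):
    c=cam(ctrl,n); im=cv2.resize(c['color'],None,fx=4,fy=4,interpolation=cv2.INTER_CUBIC)
    for z in (0,.008):
        q=proj(c,[W((sx*.05,sy*.11,z)) for sx,sy in((1,1),(1,-1),(-1,-1),(-1,1))]); cv2.polylines(im,[((q+.5)*4).astype(np.int32)],1,(0,255,0),1)
    q=proj(c,[W((.02*np.cos(t),.08+.02*np.sin(t),.108)) for t in np.linspace(0,6.28,30)]);cv2.polylines(im,[((q+.5)*4).astype(np.int32)],1,(0,255,0),1)
    q=proj(c,[W((sx,sy,.07)) for sx,sy in((-.027,.055),(.027,.055),(.027,.105),(-.027,.105))]);cv2.polylines(im,[((q+.5)*4).astype(np.int32)],1,(0,255,255),1)
    if b: im=im[b[1]*4:(b[1]+b[3])*4,b[0]*4:(b[0]+b[2])*4]
    else: im=cv2.resize(im,(800,500),interpolation=cv2.INTER_AREA)
    if im.shape[0]>600: im=cv2.resize(im,None,fx=.75,fy=.75,interpolation=cv2.INTER_AREA)
    cv2.imwrite(f'pics/p_{n}.png',im)
E
```

```text
t 8.95 pos [0.5211 0.0259 0.3185] ang -10.29 zaxis [-6.e-04 -3.e-04 -1.e+00] q [-0.178  0.049  1.723 -0.     1.371  0.002] F [-1.18 -0.41 -2.07] T [-0.053  0.047 -0.01 ] op 0.329
shift cm [-0.02 -0.12 11.85] rz -0.29
```

View pics/p_scene.png

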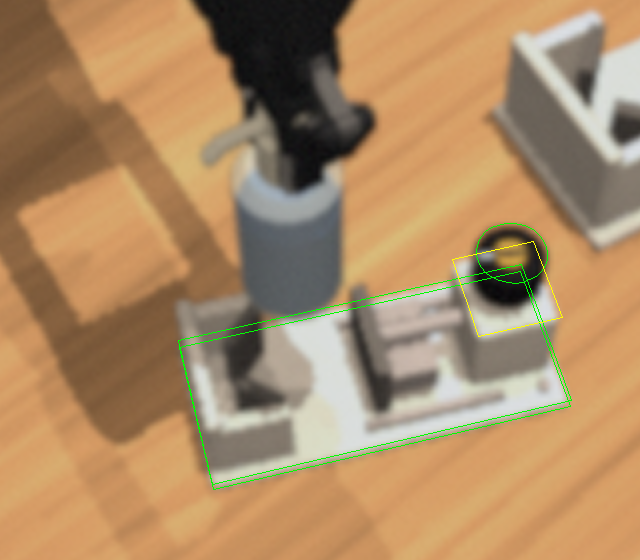

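View pics/p_side.png

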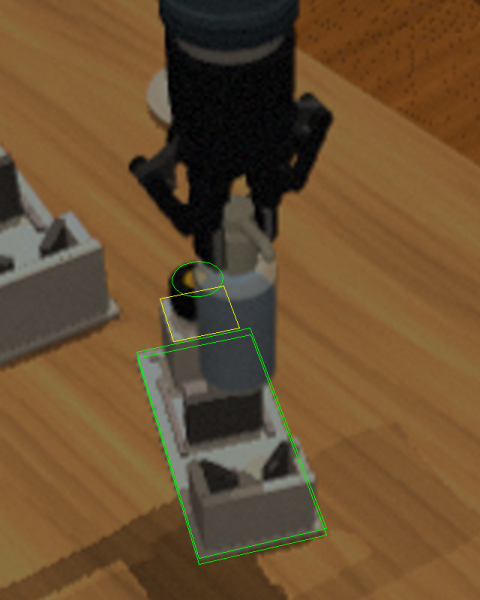

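View pics/p_wrist.png

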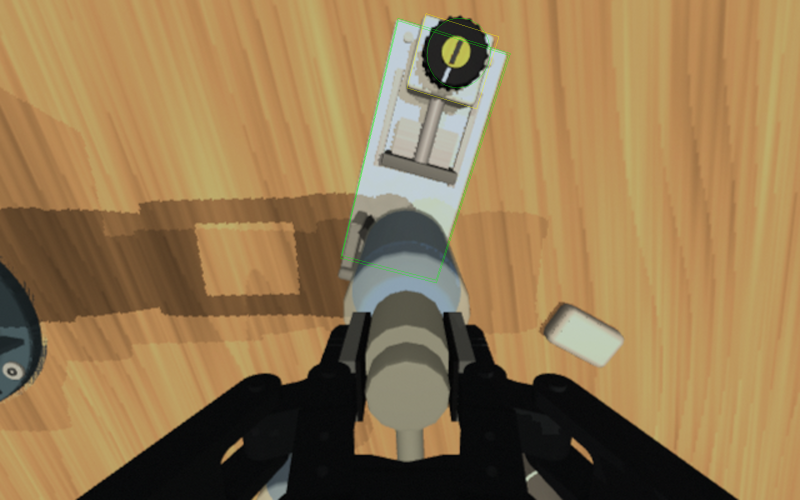

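The overlays agree with the stand in all three views, within about 2 mm. I lower to just above the plate.

move_arm(rows="0 -0.1 1 0 0 0 0;0 0 2 0 0 0 0;0 0 2 0 0 0 0;0 0 1.5 0 0 0 0;0 0 1.5 0 0 0 0;0 0 1.5 0 0 0 0;0 0 1 0 0 0 0;0 0 1 0 0 0 0;0 0 0.6 0 0 0 0;0 0 0 0 0 0 0;0 0 0 0 0 0 0")

```text
time_s: 10.2
eef_pos: [0.5216, 0.0276, 0.1982]
eef_rot: [0.0, 0.996, -0.089, 0.0]
wrist_force: [0.7, -0.1, -2.4]
opening: 0.33
```

```bash
python3 - <<'E'
from bench import ctrl; from h import *
go(ctrl,(.521,.027,.1914),-10)
for n,b in (('scene',(250,130,160,130)),('side',(250,100,120,160))):
    c=cam(ctrl,n); cv2.imwrite(f'pics/q_{n}.png',cv2.resize(c['color'][b[1]:b[1]+b[3],b[0]:b[0]+b[2]],None,fx=3.7,fy=3.7,interpolation=cv2.INTER_CUBIC))
E
```

```text
t 10.2 pos [0.5216 0.0276 0.1982] ang -10.24 zaxis [ 5.e-04 -1.e-04 -1.e+00] q [-0.175  0.187  1.83  -0.     1.123  0.004] F [ 0.71 -0.11 -2.37] T [0.015 0.031 0.07 ] op 0.33
shift cm [-0.05  0.07  0.68] rz -0.24
```

View pics/q_scene.png

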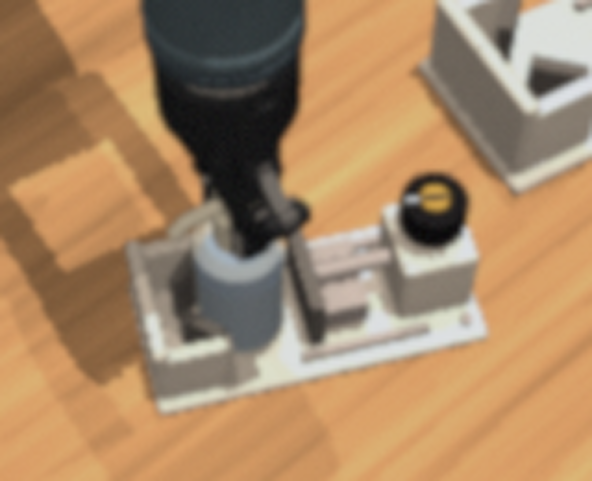

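View pics/q_side.png

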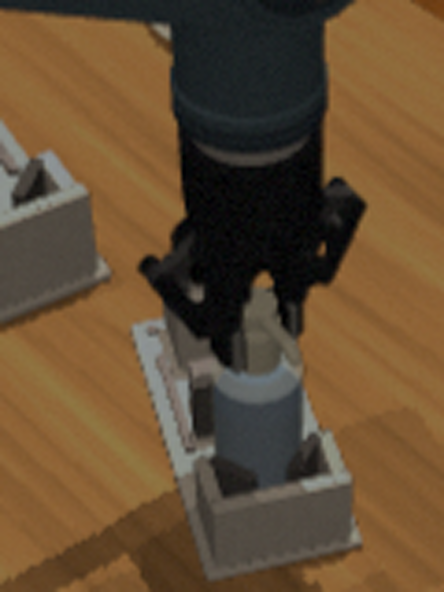

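The bottle sits between the V and the sliding jaw, with no contact forces. I lower it gently.

move_arm(rows="0 0 0.15 0 0 0 0;0 0 0.15 0 0 0 0;0 0 0.1 0 0 0 0;0 0 0.1 0 0 0 0;0 0 0.05 0 0 0 0;0 0 0 0 0 0 0;0 0 0 0 0 0 0")

```text
time_s: 11.0
eef_pos: [0.5213, 0.0276, 0.1924]
eef_rot: [0.0, 0.996, -0.089, -0.0]
wrist_force: [0.1, 0.3, -2.8]
opening: 0.331
```

move_arm(rows="0 0 0.05 0 0 0 0;0 0 0.05 0 0 0 0;0 0 0 0 0 0 0;0 0 0 0 0 0 0")

```text
time_s: 11.4
eef_pos: [0.5213, 0.0276, 0.1914]
eef_rot: [0.0, 0.996, -0.089, 0.0]
wrist_force: [0.3, -0.2, -2.2]
opening: 0.327
```

move_arm(rows="0 0 0.05 0 0 0 0;0 0 0.05 0 0 0 0;0 0 0 0 0 0 0")

```text
time_s: 11.7
eef_pos: [0.5215, 0.0276, 0.1914]
eef_rot: [0.0, 0.996, -0.089, 0.0]
wrist_force: [-2.8, -0.1, 6.0]
opening: 0.333
```

move_arm(rows="0 0 0 0 0 0 0;0 0 0 0 0 0 0")

```text
time_s: 11.9
eef_pos: [0.5215, 0.0276, 0.1914]
eef_rot: [0.0, 0.996, -0.089, 0.0]
wrist_force: [-2.9, 0.2, 7.2]
opening: 0.33
```

Contact with the plate at about 7 N, at the expected height. I release.

move_arm(rows="0 0 -0.05 0 0 0 0;0 0 0 0 0 0 0.4;0 0 0 0 0 0 0.5;0 0 0 0 0 0 0.7;0 0 0 0 0 0 0.9;0 0 0 0 0 0 1;0 0 0 0 0 0 1;0 0 0 0 0 0 1")

```text
time_s: 12.7
eef_pos: [0.5213, 0.0276, 0.1908]
eef_rot: [-0.0, 0.996, -0.089, -0.0]
wrist_force: [1.2, 0.4, -0.1]
opening: 1.003
```

move_arm(rows="0 0 -1 0 0 0 1;0 0 -2 0 0 0 1;0 0 -2 0 0 0 1;0 0 -2 0 0 0 1;0 0 -2 0 0 0 1;0 0 -2 0 0 0 1;0 0 -1 0 0 0 1;0 0 0 0 0 0 1")

```text
time_s: 13.5
eef_pos: [0.5221, 0.0275, 0.3129]
eef_rot: [0.0, 0.996, -0.089, 0.002]
wrist_force: [-0.2, -0.4, 0.7]
opening: 0.999
```

```bash
python3 - <<'E'
from bench import ctrl; from h import *
go(ctrl,(.575,.1388,.31),178)
for n,b in (('scene',(250,130,160,130)),('side',(250,100,120,160)),('wrist',(0,0,640,400))):
    c=cam(ctrl,n); s=3.7 if n!='wrist' else 1; cv2.imwrite(f'pics/r_{n}.png',cv2.resize(c['color'][b[1]:b[1]+b[3],b[0]:b[0]+b[2]],None,fx=s,fy=s,interpolation=cv2.INTER_CUBIC))
    print(n,proj(c,[(.5750,.1388,.108),(.521,.0272,.161)]))
E
```

```text
t 13.5 pos [0.5221 0.0275 0.3129] ang -10.23 zaxis [ 3.7e-03 -7.0e-04 -1.0e+00] q [-0.175  0.053  1.729 -0.     1.355  0.004] F [-0.24 -0.39  0.66] T [ 0.048 -0.01   0.001] op 0.999
shift cm [  3.23 -11.9    0.31] rz 171.77
scene [[367.53003638 182.71156533]
 [313.13971783 181.54436468]]
side [[305.35403854 162.5193009 ]
 [318.3265177  183.67061537]]
wrist [[368.62321752  43.54681623]
 [325.35831843 213.14581778]]
```

View pics/r_side.png

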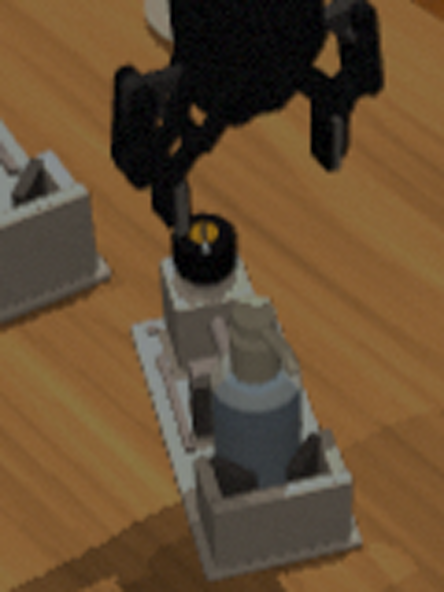

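View pics/r_wrist.png

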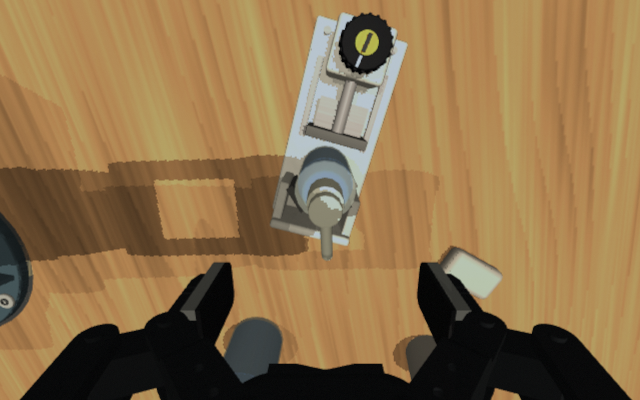

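The bottle stands upright and free on the plate, spout towards (327,258). The knob is at (367,43), as predicted (368,43). I move above it and wind joint 6 back so a full turn is available.

move_arm(rows="0.4 -1.5 0 0 0 0 1;0.8 -3 0 0 0 0 1;0.9 -3.2 0 0 0 0 1;0.8 -3 0 0 0 0 1;0.33 -1.2 0 0 0 0 1;0 0 0 0 0 -8.4 1;0 0 0 0 0 -8.4 1;0 0 0 0 0 -8.4 1;0 0 0 0 0 -8.4 1;0 0 0 0 0 -8.4 1;0 0 0 0 0 -8.4 1;0 0 0 0 0 -8.4 1;0 0 0 0 0 -8.4 1;0 0 0 0 0 -8.4 1;0 0 0 0 0 -8.4 1;0 0 0 0 0 -8.4 1;0 0 0 0 0 -8.4 1;0 0 0 0 0 -8.4 1;0 0 0 0 0 -8.4 1;0 0 0 0 0 -8.4 1")

```text
time_s: 15.65
eef_pos: [0.5739, 0.1391, 0.3099]
eef_rot: [-0.001, 0.529, 0.849, -0.001]
wrist_force: [1.1, -0.2, 0.8]
opening: 1.002
```

move_arm(rows="0 0 0 0 0 -8.4 1;0 0 0 0 0 -8.4 1;0 0 0 0 0 -8.4 1;0 0 0 0 0 -8.4 1;0 0 0 0 0 -8.4 1;0 0 0 0 0 -8.4 1;0 0 0 0 0 0 1;0 0 0 0 0 0 1")

```text
time_s: 16.45
eef_pos: [0.5741, 0.139, 0.3103]
eef_rot: [-0.0, 0.122, 0.992, -0.0]
wrist_force: [-0.1, 0.3, 0.0]
opening: 1.001
```

```bash
python3 - <<'E'
from bench import ctrl; from h import *
go(ctrl,(.575,.1388,.15),166)
c=cam(ctrl,'wrist'); cv2.imwrite('pics/k1.png',c['color'])
print(proj(c,[(.575,.1388,.108)]))
E
```

```text
t 16.45 pos [0.5741 0.139  0.3103] ang 165.93 zaxis [-1.e-03 -1.e-04 -1.e+00] q [ 0.037  0.21   1.559 -0.     1.373 -2.859] F [-0.11  0.3   0.  ] T [0.068 0.03  0.009] op 1.001
shift cm [-1.100e-01  1.000e-02  1.603e+01] rz -0.07
[[324.00949793 194.38619584]]
```

View pics/k1.png

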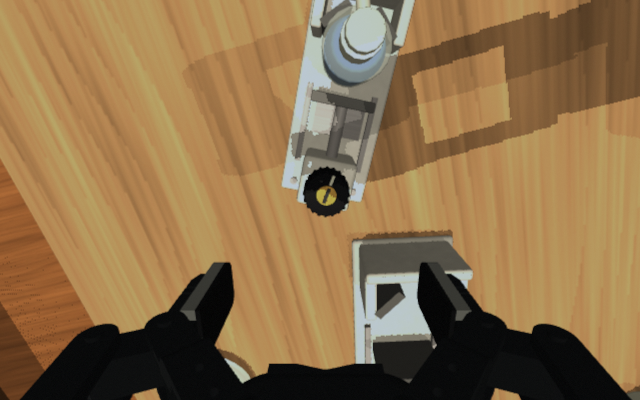

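Brass disc at (326,195) against a predicted (324,194), so the knob is ~1.5 mm toward -x. The big stand's V corner at (360,240) looks close, so I measure its clearance.

```bash
python3 - <<'E'
from bench import ctrl; from h import *
S=cam(ctrl,'scene');D=cam(ctrl,'side');w=cam(ctrl,'wrist')
for n,c in (('scene',S),('side',D)):
    print(n,[(np.round(d['bbox']).tolist(),d['confidence']) for d in ctrl.look_for(n,'holder')])
a=cv2.imread('pics/scene0.png');b=cv2.imread('pics/side0.png')
f=lambda i,x,y,w,h,s:cv2.resize(i[y:y+h,x:x+w],None,fx=s,fy=s,interpolation=cv2.INTER_CUBIC)
cv2.imwrite('pics/b1.png',np.hstack([f(a,355,110,70,80,5),f(b,190,120,90,80,5)]))
for z in (0,.07,.09,.1): print(z,[np.round(ray(w,uv,z),3) for uv in((357,234),(452,232),(354,243))])
E
```

```text
scene [([365.0, 86.0, 477.0, 184.0], 0.8), ([286.0, 176.0, 386.0, 244.0], 0.75)]
side [([197.0, 82.0, 279.0, 196.0], 0.94), ([287.0, 161.0, 345.0, 256.0], 0.71)]
0 [array([0.555, 0.231, 0.   ]), array([0.436, 0.258, 0.   ]), array([0.561, 0.243, 0.   ])]
0.07 [array([0.555, 0.2  , 0.07 ]), array([0.458, 0.222, 0.07 ]), array([0.56 , 0.209, 0.07 ])]
0.09 [array([0.555, 0.191, 0.09 ]), array([0.464, 0.212, 0.09 ]), array([0.56, 0.2 , 0.09])]
0.1 [array([0.555, 0.187, 0.1  ]), array([0.467, 0.206, 0.1  ]), array([0.56 , 0.195, 0.1  ])]
```

View pics/b1.png

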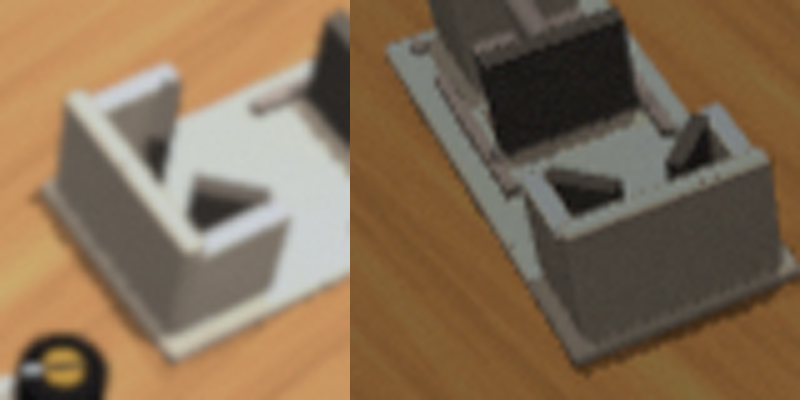

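```bash
python3 - <<'E'
from bench import ctrl; from h import *
S=cam(ctrl,'scene');D=cam(ctrl,'side')
def tri(a,b):
    X=cv2.triangulatePoints(S['K']@np.c_[S['R'],S['t']],D['K']@np.c_[D['R'],D['t']],np.array(a,float).reshape(2,1),np.array(b,float).reshape(2,1)).ravel(); return X[:3]/X[3]
k=np.array([.5735,.139])
for a,b in (((393.4,160),(273.6,151)),((389.4,181.6),(279.6,173)),((370,130),(190+(565-350)/5,120+230/5))):
    t=tri(a,b); d=t[:2]-k; print(np.round(t,3),np.linalg.norm(d),np.degrees(np.arctan2(d[1],d[0])))
E
```

```text
[0.557 0.243 0.084] 0.10491782294501101 98.84647998965048
[0.564 0.237 0.005] 0.09816934718651356 95.3547395865049
[0.452 0.266 0.082] 0.1755728255080014 133.6573700182947
```

Nearest point of the big stand is ~100 mm from the knob axis, and the gripper's sweep is under 60 mm, so it is clear. I descend on the knob.

move_arm(rows="0.06 0 2 0 0 0 1;0 0 2 0 0 0 1;0 0 2 0 0 0 1;0 0 2 0 0 0 1;0 0 2 0 0 0 1;0 0 2 0 0 0 1;0 0 2 0 0 0 1;0 0 1.5 0 0 0 1;0 0 0.5 0 0 0 1;0 0 0 0 0 0 1;0 0 0 0 0 0 1")

```text
time_s: 17.95
eef_pos: [0.5743, 0.1392, 0.1518]
eef_rot: [0.001, 0.12, 0.993, 0.0]
wrist_force: [-0.3, 0.1, -0.1]
opening: 1.001
```

```bash
python3 - <<'E'
from bench import ctrl; from h import *
go(ctrl,(.5735,.139,.15),166)
for n,b in (('scene',(280,100,130,130)),('side',(230,100,130,130)),('wrist',(200,50,280,300))):
    c=cam(ctrl,n); s=3 if n!='wrist' else 1.3; cv2.imwrite(f'pics/k_{n}.png',cv2.resize(c['color'][b[1]:b[1]+b[3],b[0]:b[0]+b[2]],(390,390),interpolation=cv2.INTER_CUBIC))
cv2.imwrite('pics/k2.png',np.hstack([cv2.imread('pics/k_scene.png'),cv2.imread('pics/k_wrist.png')]))
E
```

```text
t 17.95 pos [0.5743 0.1392 0.1518] ang 166.16 zaxis [ 1.4e-03  1.0e-04 -1.0e+00] q [ 0.037  0.391  1.676  0.     1.073 -2.863] F [-0.32  0.08 -0.08] T [ 0.013 -0.029 -0.015] op 1.001
shift cm [ 0.07 -0.03  0.18] rz 0.16
```

View pics/k2.png

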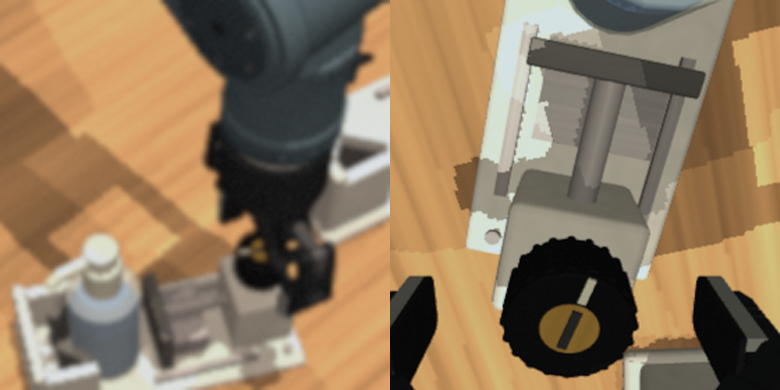

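Knob is centred between the pads (fingers' midpoint 567, knob 569 in the crop), and the index line is in line with the brass slot. I grip.

move_arm(rows="0.03 0 0.15 0 0 0 0.8;0 0 0 0 0 0 0.6;0 0 0 0 0 0 0.4;0 0 0 0 0 0 0.2;0 0 0 0 0 0 0;0 0 0 0 0 0 0;0 0 0 0 0 0 0")

```text
time_s: 18.8
eef_pos: [0.5733, 0.1392, 0.1497]
eef_rot: [-0.0, 0.12, 0.993, -0.0]
wrist_force: [-2.4, -0.3, 4.7]
opening: 0.453
```

move_arm(rows="0 0 0 0 0 3 0;0 0 0 0 0 5 0;0 0 0 0 0 6 0;0 0 0 0 0 6 0;0 0 0 0 0 6 0;0 0 0 0 0 6 0;0 0 0 0 0 6 0;0 0 0 0 0 6 0;0 0 0 0 0 6 0;0 0 0 0 0 0 0")

```text
time_s: 19.8
eef_pos: [0.5723, 0.14, 0.1497]
eef_rot: [-0.001, 0.53, 0.848, -0.0]
wrist_force: [-7.7, 3.0, 8.7]
opening: 0.452
```

```bash
cat > kl.py <<'E'
import sys
from bench import ctrl; from h import *
go(ctrl,(.5735,.139,.15))
c=cam(ctrl,'wrist'); cv2.imwrite(f'pics/{sys.argv[1]}.png',cv2.resize(c['color'][20:360,150:510],(720,680))[:600])
E
python3 kl.py n1
```

```text
t 19.8 pos [0.5723 0.14   0.1497] ang 116.0 zaxis [-0.0025  0.0012 -1.    ] q [ 3.800e-02  3.930e-01  1.679e+00  1.000e-03  1.072e+00 -1.987e+00] F [-7.72  3.03  8.68] T [ 0.464  1.163 -0.11 ] op 0.452
shift cm [-0.14  0.06 -0.03] rz None
```

View pics/n1.png

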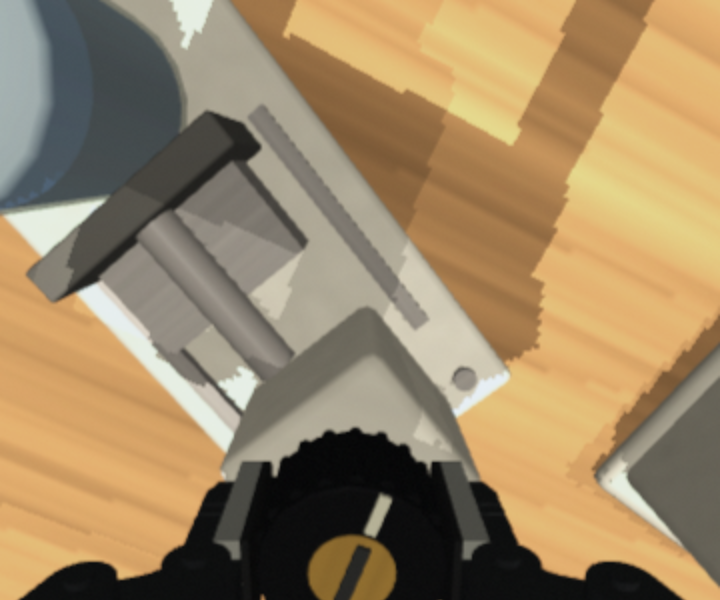

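Turned 50° with torque -0.11 N m (plain driving). Index and slot are still aligned and the jaw is nearing the bottle. I continue with a small recentring.

move_arm(rows="0.07 -0.05 0 0 0 3 0;0 0 0 0 0 6 0;0 0 0 0 0 6 0;0 0 0 0 0 6 0;0 0 0 0 0 6 0;0 0 0 0 0 6 0;0 0 0 0 0 0 0")

```text
time_s: 20.55
eef_pos: [0.572, 0.1409, 0.1497]
eef_rot: [-0.001, 0.749, 0.663, 0.0]
wrist_force: [-4.2, 5.9, 7.0]
opening: 0.451
```

```bash
python3 kl.py n2
```

```text
t 20.55 pos [0.572  0.1409 0.1497] ang 83.0 zaxis [-0.0011  0.0021 -1.    ] q [ 0.039  0.392  1.681  0.002  1.07  -1.411] F [-4.24  5.93  7.04] T [ 0.828  0.742 -0.109] op 0.451
shift cm [-0.17  0.17 -0.03] rz None
```

View pics/n2.png

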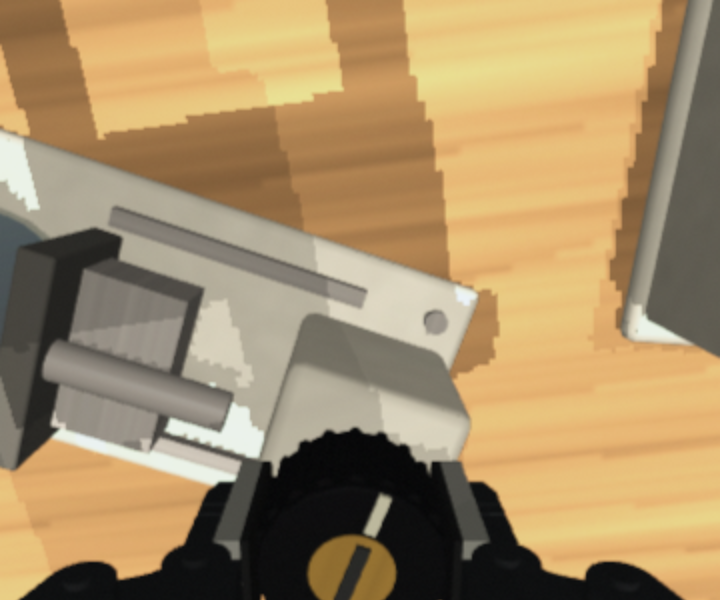

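Torque is still -0.11 and index/slot still aligned after 83°. The TCP path shows the knob axis ~1.6 mm off along tool y, so I follow its arc.

move_arm(rows="0.07 -0.04 0 0 0 3 0;0.02 0 0 0 0 6 0;0.02 0 0 0 0 6 0;0.02 0 0 0 0 6 0;0.02 0 0 0 0 6 0;0 0 0 0 0 0 0")

```text
time_s: 21.2
eef_pos: [0.5723, 0.1418, 0.1497]
eef_rot: [-0.001, 0.883, 0.469, 0.0]
wrist_force: [-3.6, 2.0, 5.6]
opening: 0.451
```

```bash
python3 kl.py n3
```

```text
t 21.2 pos [0.5723 0.1418 0.1497] ang 56.0 zaxis [-5.0e-04  1.1e-03 -1.0e+00] q [ 4.10e-02  3.93e-01  1.68e+00  1.00e-03  1.07e+00 -9.37e-01] F [-3.58  1.99  5.57] T [ 0.424  0.57  -0.07 ] op 0.451
shift cm [-0.17  0.26 -0.03] rz None
```

View pics/n3.png

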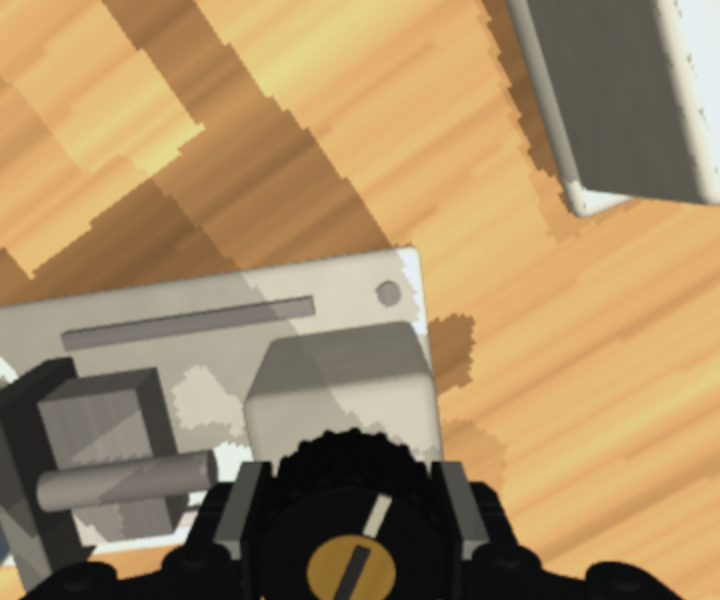

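Still driving at 110°, no slip. I continue and also watch the jaw from the scene camera.

move_arm(rows="0.02 0 0 0 0 3 0;0.02 0 0 0 0 6 0;0.02 0 0 0 0 6 0;0.02 0 0 0 0 6 0;0.02 0 0 0 0 6 0;0 0 0 0 0 0 0")

```text
time_s: 21.85
eef_pos: [0.5729, 0.1424, 0.1498]
eef_rot: [-0.0, 0.968, 0.251, -0.0]
wrist_force: [-4.3, 2.7, 6.5]
opening: 0.449
```

```bash
cat >> kl.py <<'E'
s=cam(ctrl,'scene'); a=cv2.resize(s['color'][150:260,270:400],None,fx=2.6,fy=2.6,interpolation=cv2.INTER_CUBIC)
b=cv2.resize(c['color'][200:350,240:420],None,fx=1.9,fy=1.9,interpolation=cv2.INTER_CUBIC)
m=np.zeros((290,690,3),np.uint8); m[:286,:338]=a; m[:285,345:345+342]=b; cv2.imwrite(f'pics/{sys.argv[1]}.png',m)
E
python3 kl.py n4
```

```text
t 21.85 pos [0.5729 0.1424 0.1498] ang 29.02 zaxis [-6.e-04  8.e-04 -1.e+00] q [ 4.200e-02  3.940e-01  1.677e+00  1.000e-03  1.071e+00 -4.640e-01] F [-4.26  2.68  6.47] T [0.378 0.666 0.011] op 0.449
shift cm [-0.11  0.33 -0.02] rz None
```

View pics/n4.png

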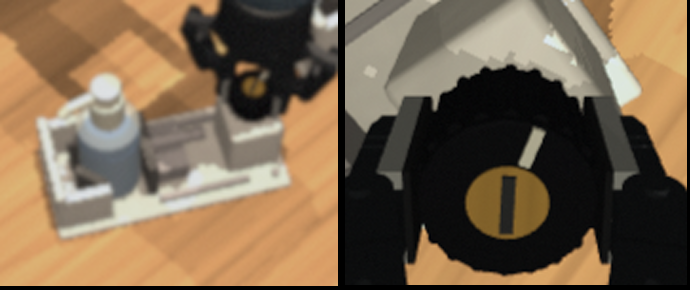

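The slot is now out of line with the index, so slipping has begun. I measure the slip by projecting both lines onto the knob-top plane.

```bash
cat > slip.py <<'E'
import sys
from bench import ctrl; from h import *
go(ctrl,(.5735,.139,.15))
c=cam(ctrl,'wrist'); cx,cy=.5737,.1407
# rectify 50x50mm patch at z=.108, 12 px/mm
N=600; sc=N/.05
W4=np.array([[cx-.025,cy+.025],[cx+.025,cy+.025],[cx+.025,cy-.025],[cx-.025,cy-.025]])
q=proj(c,np.c_[W4,np.full(4,.108)]).astype(np.float32)
H=cv2.getPerspectiveTransform(q,np.float32([[0,0],[N,0],[N,N],[0,N]]))
im=cv2.warpPerspective(c['color'],H,(N,N),flags=cv2.INTER_CUBIC)
cv2.imwrite(f'pics/{sys.argv[1]}.png',im)
hsv=cv2.cvtColor(im,cv2.COLOR_BGR2HSV)
br=((hsv[...,0]>12)&(hsv[...,0]<32)&(hsv[...,1]>110)&(hsv[...,2]>70)).astype(np.uint8)
yy,xx=np.mgrid[:N,:N]; 
n,l,st,ce=cv2.connectedComponentsWithStats(cv2.morphologyEx(br,cv2.MORPH_CLOSE,np.ones((45,45))))
i=min((i for i in range(1,n) if st[i,4]>5000),key=lambda i:np.hypot(*(ce[i]-N/2))); m=cv2.convexHull(cv2.findNonZero((l==i).astype(np.uint8)))
hm=np.zeros((N,N),np.uint8); cv2.fillConvexPoly(hm,m,1); (bx,by),r=cv2.minEnclosingCircle(m)
def axis(mask):
    p=np.argwhere(mask)[:,::-1].astype(float); u,s,v=np.linalg.svd(p-p.mean(0),full_matrices=False); return p.mean(0),np.degrees(np.arctan2(-v[0,1],v[0,0]))%180,s[:2]/np.sqrt(len(p))
inn=cv2.erode(hm,np.ones((25,25)))
sm,sa,ss=axis((inn>0)&(hsv[...,2]<90))
wh=(hsv[...,1]<70)&(hsv[...,2]>110)&(np.hypot(xx-bx,yy-by)<r*2.3)&(np.hypot(xx-bx,yy-by)>r*1.1)
n,l,st,ce=cv2.connectedComponentsWithStats(wh.astype(np.uint8)); k=1+np.argmax(st[1:,4])
im_,ia,is_=axis(l==k); rad=np.degrees(np.arctan2(-(im_[1]-by),im_[0]-bx))
print('brass',bx,by,r,'slot',round(sa,1),ss,'index axis',round(ia,1),'radial',round(rad,1),st[k],'slot-index',round((sa-rad+90)%180-90,1))
E
python3 slip.py r1
```

```text
t 21.95 pos [0.5729 0.1424 0.1498] ang 29.17 zaxis [-6.e-04  8.e-04 -1.e+00] q [ 4.200e-02  3.940e-01  1.677e+00  1.000e-03  1.071e+00 -4.670e-01] F [-3.68  2.02  5.95] T [0.262 0.597 0.035] op 0.45
shift cm [-0.11  0.33 -0.02] rz None
brass 297.1871643066406 304.1737365722656 110.64380645751953 slot 116.5 [50.74099921 10.61573204] index axis 99.0 radial 99.1 [ 248   81   45  107 3190] slot-index 17.4
```

View pics/r1.png

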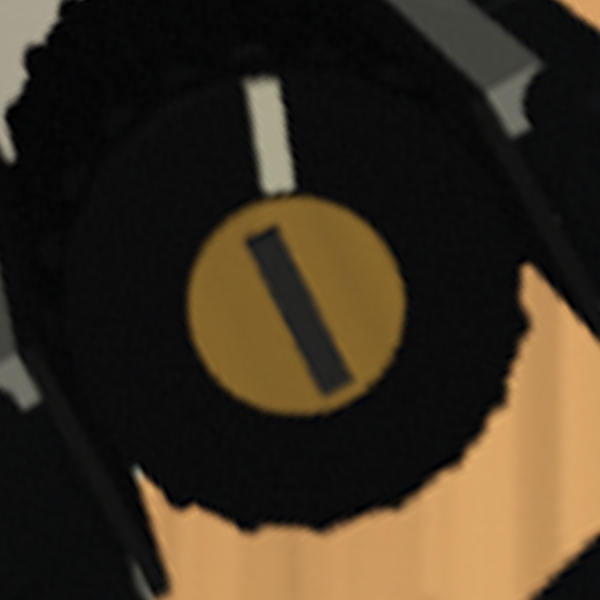

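The rectified view shows a slip of 17.4° with the screw stopped. Target is ~64° total (settling at two clicks, 60°). I turn 30° more and re-measure.

move_arm(rows="0.02 0 0 0 0 5 0;0.02 0 0 0 0 5 0;0.02 0 0 0 0 5 0;0.02 0 0 0 0 5 0;0.02 0 0 0 0 5 0;0.02 0 0 0 0 5 0;0 0 0 0 0 0 0")

```text
time_s: 22.7
eef_pos: [0.5738, 0.1427, 0.1497]
eef_rot: [-0.0, 1.0, -0.008, -0.001]
wrist_force: [-4.3, 1.3, 7.7]
opening: 0.451
```

```bash
python3 slip.py r2
```

```text
t 22.7 pos [0.5738 0.1427 0.1497] ang -0.96 zaxis [-1.3e-03  7.0e-04 -1.0e+00] q [4.300e-02 3.960e-01 1.674e+00 1.000e-03 1.072e+00 5.900e-02] F [-4.32  1.33  7.71] T [0.197 0.842 0.034] op 0.451
shift cm [-0.03  0.37 -0.03] rz None
brass 298.7275695800781 304.7708435058594 110.20111083984375 slot 116.6 [50.79462041 11.98469518] index axis 160.7 radial -109.9 [ 116  461  205   98 5513] slot-index 46.5
```

View pics/r2.png

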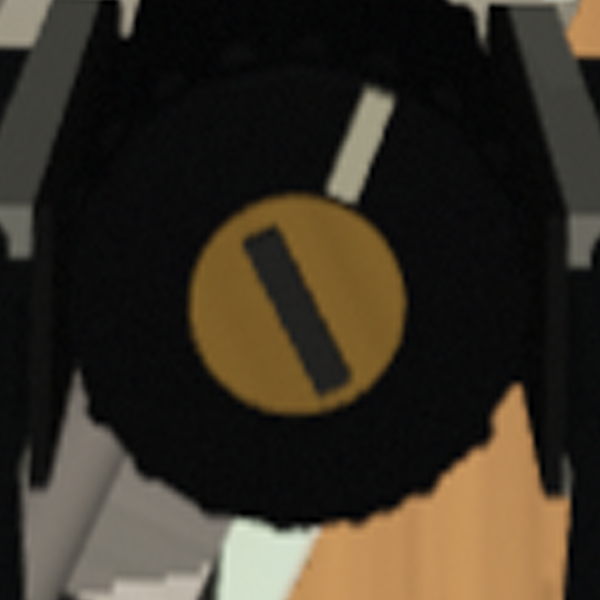

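Slip 47° now (slot 116.6° unchanged, index at ~69.4°). 17° more.

move_arm(rows="0.02 0 0 0 0 5 0;0.02 0 0 0 0 5 0;0.02 0 0 0 0 4 0;0.01 0 0 0 0 3 0;0 0 0 0 0 0 0")

```text
time_s: 23.25
eef_pos: [0.5744, 0.1426, 0.1497]
eef_rot: [-0.0, 0.988, -0.155, -0.001]
wrist_force: [-6.6, 1.4, 7.2]
opening: 0.45
```

```bash
python3 slip.py r3
```

```text
t 23.25 pos [0.5744 0.1426 0.1497] ang -17.89 zaxis [-1.6e-03  5.0e-04 -1.0e+00] q [4.300e-02 3.970e-01 1.673e+00 1.000e-03 1.073e+00 3.550e-01] F [-6.59  1.37  7.16] T [0.196 0.976 0.105] op 0.45
shift cm [ 0.03  0.37 -0.03] rz None
brass 297.3149108886719 304.140625 109.89107513427734 slot 115.4 [50.27616816 12.57816764] index axis 32.8 radial -58.1 [ 346  445  143  108 4087] slot-index -6.5
```

View pics/r3.png

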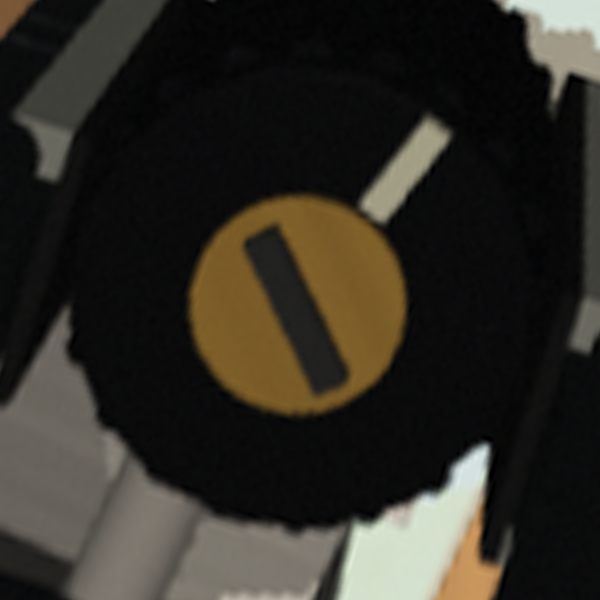

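Slip is now ~64.7° (1.13 rad), two clicks. I let go and lift.

move_arm(rows="0 0 0 0 0 0 0.5;0 0 0 0 0 0 0.6;0 0 0 0 0 0 0.8;0 0 0 0 0 0 1;0 0 0 0 0 0 1;0 0 0 0 0 0 1;0 0 0 0 0 0 1")

```text
time_s: 24.0
eef_pos: [0.5751, 0.142, 0.1494]
eef_rot: [0.0, 0.988, -0.155, 0.0]
wrist_force: [-0.5, -0.2, -1.2]
opening: 0.999
```

```bash
python3 slip.py r4
```

```text
t 24.0 pos [0.5751 0.142  0.1494] ang -17.84 zaxis [ 0. -0. -1.] q [ 0.042  0.398  1.672 -0.     1.071  0.353] F [-0.46 -0.23 -1.16] T [-0.041  0.016  0.005] op 0.999
shift cm [-0.06  0.34 -0.06] rz None
brass 297.56878662109375 304.7225341796875 109.29527282714844 slot 117.2 [50.57058581 12.78052462] index axis 46.2 radial -46.0 [ 350  292  199  259 5820] slot-index -16.8
```

View pics/r4.png

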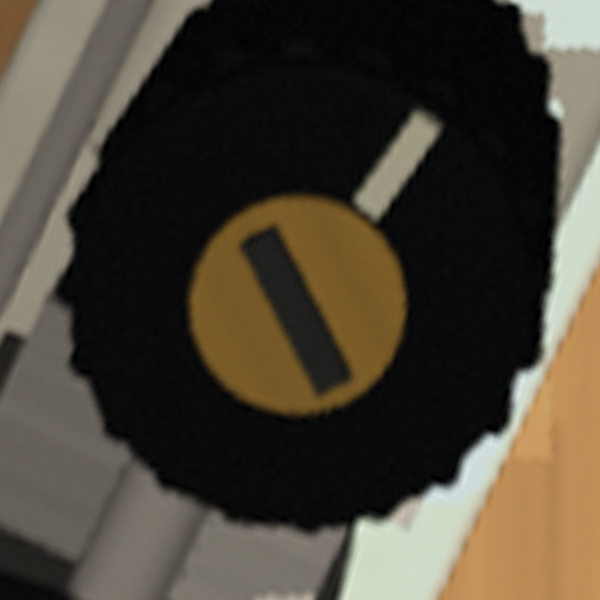

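Slip after release is ~62° (1.09 rad). I lift away and check the bottle.

move_arm(rows="0 0 -1 0 0 0 1;0 0 -2 0 0 0 1;0 0 -2 0 0 0 1;0 0 -2 0 0 0 1;0 0 -2 0 0 0 1;0 0 -2 0 0 0 1;0 0 -2 0 0 0 1;0 0 -2 0 0 0 1;0 0 0 0 0 0 1;0 0 0 0 0 0 1")

```text
time_s: 25.05
eef_pos: [0.5751, 0.1421, 0.2998]
eef_rot: [-0.0, 0.988, -0.155, 0.001]
wrist_force: [-0.6, -0.4, 0.0]
opening: 1.001
```

```bash
python3 - <<'E'
from bench import ctrl; from h import *
go(ctrl,(.5735,.139,.15))
p=(.5401,.0668,-.4506); t=np.linspace(0,6.28,40); sx,sy=.5184,.0218
ims=[]
for n,b in (('scene',(270,140,120,110)),('side',(270,140,100,120))):
    c=cam(ctrl,n); im=cv2.resize(c['color'],None,fx=4,fy=4,interpolation=cv2.INTER_CUBIC)
    for r,z in ((.028,.008),(.028,.104),(.013,.161)):
        q=proj(c,np.c_[sx+r*np.cos(t),sy+r*np.sin(t),np.full(40,z)]); cv2.polylines(im,[((q+.5)*4).astype(np.int32)],1,(0,255,0),1)
    im=im[b[1]*4:(b[1]+b[3])*4,b[0]*4:(b[0]+b[2])*4]; ims.append(im[:440,:400])
cv2.imwrite('pics/z1.png',np.hstack(ims))
c=cam(ctrl,'wrist');cv2.imwrite('pics/z2.png',c['color'])
E
```

```text
t 25.05 pos [0.5751 0.1421 0.2998] ang -17.84 zaxis [ 1.2e-03  1.0e-04 -1.0e+00] q [0.042 0.222 1.567 0.    1.352 0.353] F [-0.57 -0.42  0.02] T [-0.025  0.069 -0.055] op 1.001
shift cm [-0.07  0.35 14.98] rz None
```

View pics/z1.png

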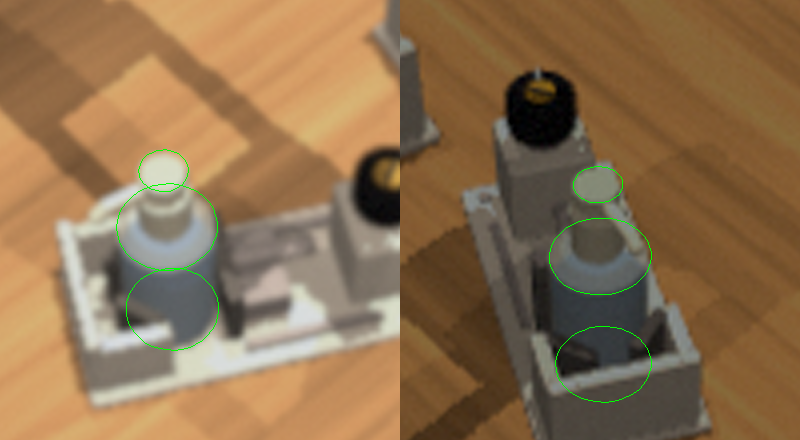

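View pics/z2.png

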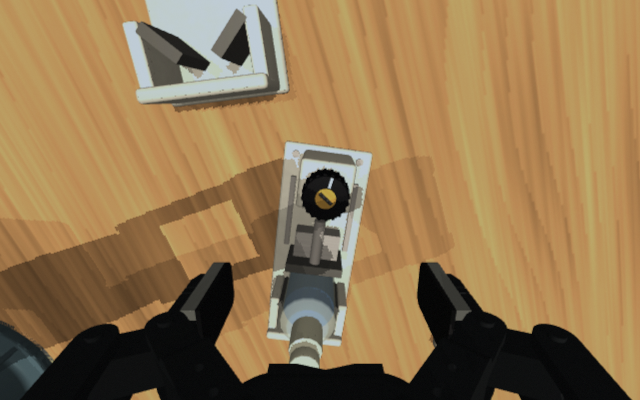

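The bottle's head (scene crop (163,170), side crop (597,185)) and shoulder lie on the outlines predicted for a bottle at the seat. It is upright with the sliding jaw against it, and the robot is clear. I hand in.

```bash
python3 -c "
from bench import ctrl
print(ctrl.hand_in())"
```

```text
the job is handed in; nothing more can be done
None
```

The small soap bottle now stands upright in the V of the smaller stand. It is let go and the sliding jaw is against it. I handed the job in at about 25 s of the 72 s allowed, and the hand-in reported no verdict.

- **Placing:** I gripped the bottle by the collar, set it down about 6 mm out from the seat with roughly 7 N of contact, and released it.
- **Ratchet:** I turned the knob clockwise about 184° in all. The screw stopped after roughly 120°. The knob then slipped two clicks, reading about 62° (1.09 rad) after release, within the 0.9 to 1.83 rad limits.
- **Last checks:** The bottle's head and shoulder lie on the outlines predicted for a bottle at the seat, to within the roughly 2 mm calibration. The arm was clear of everything, with wrist force near zero. The clamp force was not measured; I infer it from the ratchet slipping.
- **Bystanders:** I steered clear of the tumbler, jar and soap and noticed no contact, but did not measure their positions again at the end.
- **Disagreements:**
  - My automatic reading of the white index line failed on the later pictures, so I took its angle from the flattened images by eye. The slot reading stayed steady at 115–117°.
  - The knob axis turned out about 2 mm from my first estimate. The sideways force this caused stayed under 10 N.

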